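# Set the herb mill's speed and hold its lid open for filling

## Robot

A 7-joint arm with a two-finger parallel gripper is mounted at the origin on the work surface. World frame = base frame: x ahead of the robot, y to its left, z up, the work surface at z = 0. Lengths are in m, angles in degrees, forces in N, time in s.
With the tool pointing down it reaches from about 0.4 to 0.85 m from the base axis. Payload 4.4 kg.
Tool frame: the origin (TCP) lies where the fingers leave the gripper's body, on its centre line; the fingertips stand 97 mm ahead of it and the grasp point (between the pads) lies 78 mm ahead of it; z points along the fingers, x is the direction in which the jaws open and shut, and the axes are right-handed (so a half turn about z gives the same grasp; the last joint's range is limited). The gripper opens to 94 mm and grips with 3 to 60 N. Pads are 16 mm wide; open, the fingers measure 119 mm over their backs; the gripper's body (75 mm by 177 mm) begins 78 mm behind the grasp point.
Start: joints at [-74.244, 36.005, 2.206, 86.941, -1.547, 57.084, -1.146], TCP at [0.217, 0.613, 0.303] pointing down, gripper open.
Joint ranges: [-175.42, 175.42], [-21.48, 121.26], [-71.46, 75.88], [10.55, 141.38], [-63.04, 243.04], [13.31, 113.54], [-168.57, 168.57]. Speed limits (degrees/s): [147.25, 147.25, 180, 180, 180, 180, 180].

## Interface

Orientations are given as [roll, pitch, yaw] about the fixed x, y, z axes, in that order (R = Rz(yaw) Ry(pitch) Rx(roll)).
In Python, from workcell import r, cams, ticket gives the robot as it stands.
- The arm moves only by the tool play_rows, never from a script. Its argument "steps" is a list of rows, each a list of 5 numbers: the shift along the tool's x, y, z in m, then the turn about the tool's z in degrees, then the finger opening in m, from 0 to 0.094. In form: [[x, y, z, spin, fingers], ...]. A call has exactly 5 rows; each row shifts and turns the pose as measured when the row begins, along the tool's axes as they then stand; what a row does not reach is not made up. A row lasts 1/12 s, in which the tool goes at most 41.7 mm and 7.16 degrees, less where a joint would pass 70% of its speed; a pose out of reach is approached as far as the arm can. A call with a gripper value outside its range is refused whole. The fingers move at their own pace and stop on an object; "squeeze" is the grip in N (left out, the last holds). Time passes only in rows, so rows that do not move let the fingers close, or fill a call up. It gives the time, the measured TCP pose, the force and the opening at its end, in the units of the state.
- r.sense(): the state, without advancing time (a new reading comes with each control period).
- cams.read_camera(name): name is "scene" or "side" or "wrist"; returns a dict with "img" (400x640x3 uint8, blue, green, red), "z_map" (400x640 float32, m along the optical axis (not along the pixel's ray), 0 where there is no reading), "intrinsics" (3x3 intrinsics, pixels), "extrinsics" (4x4, takes a point from camera to world coordinates). Camera axes: x right, y down, z forward; pixel columns grow to the right and rows downward; lengths in m; the calibration is good to about 2 mm. The wrist camera is an equidistant fisheye: a pixel r from the principal point sees the ray r / f radians off the axis. A picture is of the moment at which its call begins.
- ticket.hand_in(): hands the job in, once; it reports no verdict.
Trained networks look in a picture, given as the dict that the camera call returned (one of the last four; its "shot" number tells which), for a name from the list of things; names that differ only in an ending like _2 or _b are one class to them, and where a whole thing is asked for, a point or a joint stands for the part that bears it (a point fixed in the world has none). Each returns a list of dicts, best first, with "score" (0 to 1); they miss things now and then, are a little off and sometimes report something else, mostly with a low value. They report only what shows in the picture. A call takes as long as a camera call.
- cams.cut_out(picture, query): "mask" (400x640 bool, what is visible of it) and "extent" ([left, top, right, bottom] in pixels, round what is visible of it).
- cams.tip_of(picture, query): "pixel" ([column, row] in pixels: a listed point, or the origin of a listed thing).
The state is a dict: "clock": time; "joint_positions": joint angles; "joint_velocities": joint speeds; "joint_torque": joint torques, N m; "ee_pos": TCP position; "orientation": TCP orientation; "wrist_force": force on the tool from outside, world axes, zero at the start; "wrist_torque": the same for the moment, N m; "grip_width": finger opening in m.
Only numpy, scipy, OpenCV 4.12 (cv2) and the standard library are available. Lean on these libraries where they do the work, as an engineer would, in place of code of your own. Each camera call takes 0.05 s, during which the arm holds its last target.

## Task

Get the herb mill ready for filling: turn its speed dial clockwise until the pointer is on the one long mark of the scale. Then lift the lid by its bar handle and hold it open at 60 degrees from shut, so that a colleague can tip the dried roots in. The lid falls shut if let go, so finish while still holding the handle, with the lid still at that angle, nothing else propping it and the dial on its mark; do not knock over or shift the things standing around.

Things in the scene. Friction and masses are not known exactly. Their poses are not given: they have to be found in the camera images.
- mill: Bench herb mill, fixed: white base 200 (x) by 345 (y) mm, round steel chamber (radius 100 mm, rim at z = 149 mm) and on its right (centre y = -175 mm) a white motor housing 180 by 138 mm, flat top at z = 115.5 mm. Origin on the table under the chamber's centre; x points from the mill's front to its back (hinge side), y to its left, z up. Stands turned up to 0.35 rad either way.
- dial (a joint): Speed dial on top of the motor housing, rad, 0 to 4.71, growing clockwise seen from above. At 0 the pointer stands 135 degrees counter-clockwise of the mill's x axis; at 2.356 it lies along the mill's x axis, on the long mark. Starts between 0.9 and 1.8. Stays where left; friction about 0.04 N m.
- dial_grip (a point): On the dial's axis, 27 mm above the housing's top: the height to grip; x = -20, y = -180 mm from the mill's origin. Dial: black skirt (radius 26 mm, top 5 mm above the housing) and on it an upright wing 48 mm long, 13 mm thick, top 38 mm above the housing. The frame turns with the dial: x runs along the wing to the white pointer line's end, z up.
- long_mark (a point): Middle of the one long mark (17 by 4 mm, black) on the housing's top, 38 mm from the dial's axis towards the mill's back. The other ten marks are 7 by 2 mm, all 27 degrees apart.
- lid (a joint): Opening angle of the lid, rad: 0 shut and level (the start), 1.047 at 60 degrees, 1.57 upright, stop at 1.9. Hinged at the back of the chamber; weighs 0.34 to 0.67 kg and falls shut from any angle short of upright. The lid is a steel disc of radius 100 mm over the chamber.
- lid_hinge (a point): Point in the middle of the lid's hinge axis, at x = +105 mm of the mill's origin, 150 mm above the table. The hinge axis runs along the mill's y axis.
- lid_bar (a point): The lid's handle: round black bar 12 mm thick, 104 mm long, parallel to the hinge (its y axis), on two 9 mm posts 92 mm apart. Bar axis 41 mm above the lid's rim (38 mm above its raised middle). Origin mid-bar: lid shut, 175 mm in front of the hinge axis and 48 mm above it (x = -70 mm of the mill's origin, z = 198 mm). Swings with the lid; the rules call the bar lid_c0.
- tub_pale: Bystander: open cream plastic tub 170 by 200 by 100 mm with pale root slices; origin under its centre.
- tub_dark: Bystander: the same tub with dark root slices; origin under its centre.
- mortar: Bystander: white mortar, radius 58 mm, 85 mm high, its pestle leaning in it up to 127 mm; origin under its centre.
- scoop: Bystander: steel hand scoop, 100 by 70 by 36 mm, with a 100 mm wooden handle towards its -x, lying in front of the chamber; origin at the scoop's back edge, on the table.
- jar: Bystander: amber jar with white cap, radius 30 mm, 95 mm high, standing left of the mill's chamber; origin under its centre.
- cup: Bystander: open steel cup, radius 33 mm, 75 mm high, standing right of the motor housing; origin under its centre.
- brush: Bystander: cleaning brush 170 mm long, lying in front of the motor housing; origin under its middle.

How it is judged:
By the outcome, as a careful person would: the job done as asked, in the order asked, and still so for the second after the job is handed in, while the arm keeps its last pose, push and grip.
It also fails if it takes over 61 s, if anything falls off the work surface, if the arm or the gripper's body presses on something with over 40 N, if the wrist force passes 120 N, or if a joint passes its speed limit or range.

## Working session

There is one attempt and no reset: what is moved stays moved. The work goes in short steps, Python scripts to look and compute and a tool call to move; the robot and the scene stay as the last step left them, time stands still between calls to the robot, and variables do not carry over. Pictures are saved under pics/ and viewed, and the job is handed in when it is done.

Besides the shell and the picture viewer there is one more tool, called as name([rows], argument=value, ...), one row to a line, values as JSON. play_rows: Moves the arm, as the interface text tells. Its arguments: {"type":"object","properties":{"steps":{"type":"array","items":{"type":"array","items":{"type":"number"}}},"squeeze":{"type":"number"}},"required":["steps"]}

```bash
ls; mkdir -p pics
python3 - <<'E'
from workcell import r,cams,ticket
import cv2,numpy as np
print(r.sense())
for n in ["scene","side"]:
    p=cams.read_camera(n); cv2.imwrite(f"pics/{n}0.png",p["img"]); print(n,p["intrinsics"].tolist(),np.round(p["extrinsics"],3).tolist(),p["shot"])
    for q in ["dial_grip","long_mark","lid_hinge","lid_bar","mill"]:
        o=cams.tip_of(p,q)
        for d in o[:2]:
            c,rw=d["pixel"]; z=p["z_map"][int(round(rw)),int(round(c))]
            X=np.linalg.inv(p["intrinsics"])@[c,rw,1]*z
            print(q,d["score"],np.round(d["pixel"],1),np.round((p["extrinsics"]@np.r_[X,1])[:3],4))
E
```

```text
pics
{'clock': 0.0, 'joint_positions': array([-74.24482426,  36.05651136,   2.20406643,  86.99480668,
        -1.54940684,  57.08525232,  -1.14579124]), 'joint_velocities': array([ 0.07182735, -0.01028869, -0.05857742,  0.03447985, -0.07529158,
        0.02184818,  0.05136653]), 'joint_torque': array([-2.37681415e-04, -5.49728787e+01,  1.14337217e+00, -1.86644751e+01,
       -5.22960455e-02,  2.34608317e-02,  1.53835235e-04]), 'ee_pos': array([0.21705702, 0.61217319, 0.3017883 ]), 'orientation': array([1.79999873e+02, 1.06869722e-01, 7.04723805e+01]), 'wrist_force': array([ 0.12678595, -0.04610786,  0.12346477]), 'wrist_torque': array([ 0.00442032,  0.02626901, -0.01050096]), 'grip_width': 0.09397852631533384}
scene [[465.4238048258928, 0.0, 317.55239425690786], [0.0, 465.4238048258928, 196.8093617736114], [0.0, 0.0, 1.0]] [[-0.158, 0.833, -0.531, 1.328], [0.987, 0.134, -0.085, 0.135], [0.0, -0.538, -0.843, 1.412], [0.0, 0.0, 0.0, 1.0]] 1
dial_grip 0.53 [270.7 195.7] [ 0.5517 -0.1423  0.1467]
long_mark 0.62 [270.5 212. ] [ 0.5943 -0.1364  0.1162]
long_mark 0.35 [328.8 234.7] [0.6694 0.0644 0.16  ]
lid_hinge 0.77 [327.2 234.4] [0.6675 0.0592 0.1569]
mill 0.59 [330.5 225.7] [0.6363 0.0648 0.1573]
side [[509.0962939443593, 0.0, 318.87829415818936], [0.0, 509.0962939443593, 194.59072352710174], [0.0, 0.0, 1.0]] [[0.663, -0.434, 0.61, -0.538], [-0.749, -0.374, 0.548, -0.973], [-0.01, -0.82, -0.572, 1.16], [0.0, 0.0, 0.0, 1.0]] 2
dial_grip 0.74 [353.7 204.9] [ 0.6078 -0.107   0.1154]
dial_grip 0.48 [386.1 247.8] [ 0.5902 -0.2644  0.0198]
long_mark 0.71 [354.8 206.1] [ 0.6013 -0.1168  0.1185]
lid_bar 0.6 [329.2 173. ] [0.6653 0.0544 0.1521]
lid_bar 0.59 [297.5 183.6] [0.481  0.0379 0.2055]
mill 0.73 [311.7 216.7] [ 0.4872 -0.0184  0.0893]
```

View pics/scene0.png

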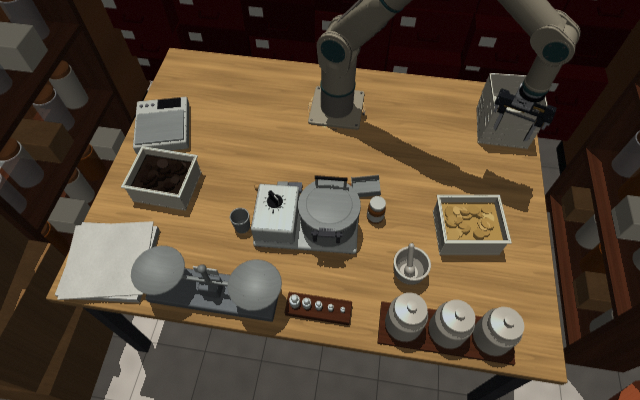

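View pics/side0.png

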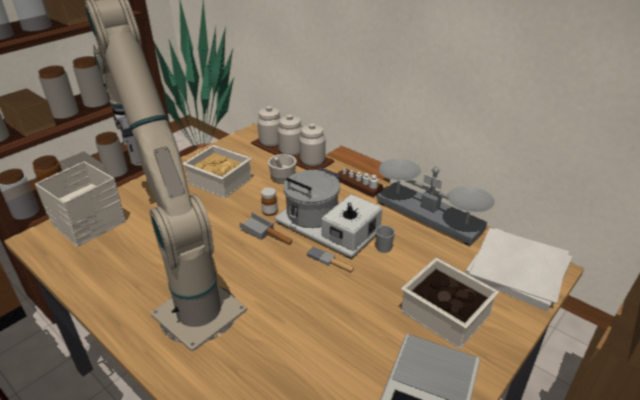

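The scene view (camera behind the mill) shows the mill chamber at about (328,210), with the housing at (275,212) and the dial at (273,200). The bar is at (331,183), the jar at (377,208), the cup at (241,220), and the scoop and brush are on the robot's side. Next I'll fit the mill pose from the depth data.

```bash
cat > h.py <<'E'
from workcell import r,cams,ticket
import cv2,numpy as np
from scipy.optimize import least_squares
def cloud(p):
    K=p["intrinsics"];E=p["extrinsics"];z=p["z_map"];v,u=np.mgrid[:400,:640]
    P=np.stack([(u-K[0,2])/K[0,0]*z,(v-K[1,2])/K[1,1]*z,z],-1)
    W=P@E[:3,:3].T+E[:3,3]; W[z<=0]=np.nan
    return W
def proj(p,X):
    E=np.linalg.inv(p["extrinsics"]);X=np.atleast_2d(X);c=X@E[:3,:3].T+E[:3,3];q=c@p["intrinsics"].T
    return q[:,:2]/q[:,2:]
E
python3 - <<'E'
from h import *
for n in ["scene","side"]:
    p=cams.read_camera(n);W=cloud(p)
    x,y,z=W[...,0],W[...,1],W[...,2]
    reg=(x>.35)&(x<.8)&(y>-.35)&(y<.25)
    m=reg&(abs(z-.1155)<.006)
    n8=cv2.connectedComponentsWithStats(m.astype(np.uint8))
    for i in range(1,n8[0]):
        if n8[2][i,4]>150:
            pts=W[n8[1]==i]; R=cv2.minAreaRect(pts[:,:2].astype(np.float32)*1000); print(n,"top",n8[2][i,4],R,np.median(pts[:,2]))
    m=reg&(z>.135)&(z<.175)
    n8=cv2.connectedComponentsWithStats(m.astype(np.uint8))
    for i in range(1,n8[0]):
        if n8[2][i,4]>150:
            pts=W[n8[1]==i]; c=cv2.minEnclosingCircle(pts[:,:2].astype(np.float32)*1000); print(n,"lid",n8[2][i,4],c,np.median(pts[:,2]))
    m=reg&(z>.185)&(z<.23)
    pts=W[m]; 
    if len(pts)>5: print(n,"bar",len(pts),cv2.minAreaRect(pts[:,:2].astype(np.float32)*1000),pts.mean(0))
    s=cv2.resize(p["img"][140:290,200:420],None,fx=3.6,fy=3.6,interpolation=cv2.INTER_CUBIC); cv2.imwrite(f"pics/{n}_z.png",s)
E
```

```text
scene top 1720 ((572.408935546875, -125.90680694580078), (185.0018310546875, 137.9532012939453), 4.119505882263184) 0.11621595341540569
scene lid 2872 ((570.993896484375, 49.3598518371582), 112.08901977539062) 0.15928936792621273
scene lid 207 ((798.835205078125, -125.17186737060547), 53.22038650512695) 0.14935026758735925
scene bar 132 ((489.32305908203125, 43.543678283691406), (17.697242736816406, 101.77151489257812), 3.301689386367798) [0.49001997 0.04365943 0.2020688 ]
side top 1139 ((569.9140625, -127.20378112792969), (182.5424346923828, 137.61566162109375), 3.6078896522521973) 0.11607273630030335
side lid 1580 ((567.3356323242188, 46.83366775512695), 112.29878997802734) 0.15878471325727894
side bar 102 ((487.0721130371094, 43.676849365234375), (17.888769149780273, 106.8682632446289), 3.0623726844787598) [0.48645988 0.04079575 0.20094175]
```

View pics/scene_z.png

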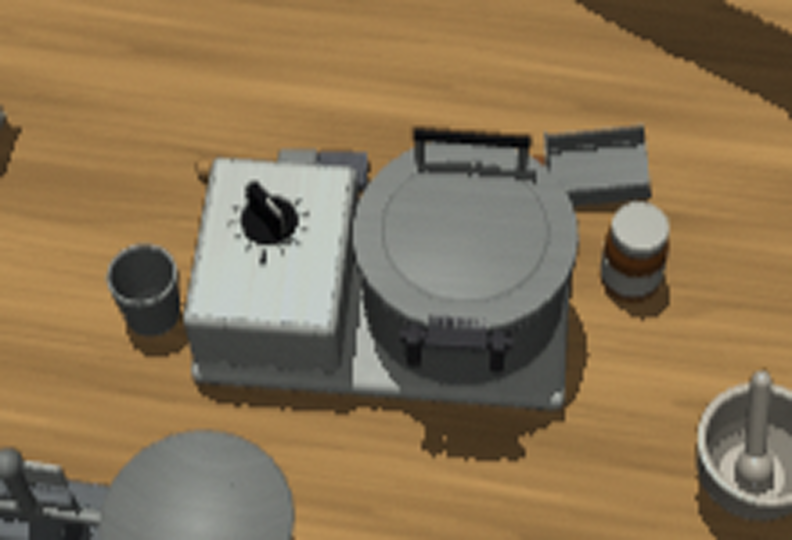

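Run:
```python
from h import *
for n in ["scene","side"]:
    p=cams.read_camera(n);W=cloud(p);x,y,z=W[...,0],W[...,1],W[...,2]
    m=(np.hypot(x-.55,y+.133)<.045)&(z>.132)&(z<.16)
    pts=W[m];print(n,len(pts),pts.mean(0),pts[:,2].max(),cv2.minAreaRect(pts[:,:2].astype(np.float32)*1000))
    m=(np.hypot(x-.55,y+.133)<.045)&(z>.145)&(z<.16)
    pts=W[m];print(n,len(pts),pts.mean(0),cv2.minAreaRect(pts[:,:2].astype(np.float32)*1000))
    # dump rgb on housing plane rectified
    g=np.stack(np.meshgrid(np.arange(-60,60,.3),np.arange(-60,60,.3),indexing='ij'),-1)/1000 # rows = x desc
    g=-g; th=np.radians(3.7);R=np.array([[np.cos(th),-np.sin(th)],[np.sin(th),np.cos(th)]])
    X=g.reshape(-1,2)@R.T+[.5502,-.1329]
    q=proj(p,np.c_[X,np.full(len(X),.1155)]).astype(np.float32).reshape(400,400,2)
    im=cv2.remap(p["img"],q[...,0],q[...,1],cv2.INTER_LINEAR);cv2.imwrite(f"pics/rect_{n}.png",im)
```

```text
scene 84 [ 0.55436001 -0.13210102  0.14937182] 0.1595120111829027 ((551.958740234375, -132.99008178710938), (50.83405303955078, 14.559146881103516), 49.73809051513672)
scene 63 [ 0.55305946 -0.13220099  0.15295304] ((552.8494873046875, -131.80296325683594), (47.87080764770508, 14.384199142456055), 49.73809051513672)
side 62 [ 0.54631761 -0.1366821   0.14837418] 0.15936822064171086 ((550.659423828125, -132.399169921875), (51.69464874267578, 12.805418014526367), 48.839332580566406)
side 45 [ 0.54799739 -0.13533695  0.15244991] ((550.6644287109375, -132.40353393554688), (51.69464874267578, 12.792176246643066), 48.839332580566406)
```

```bash
python3 -c "
import cv2,numpy as np
cv2.imwrite('pics/rect.png',np.hstack([cv2.imread('pics/rect_scene.png'),cv2.imread('pics/rect_side.png')]))"
```

```text
(no output)
```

View pics/rect.png

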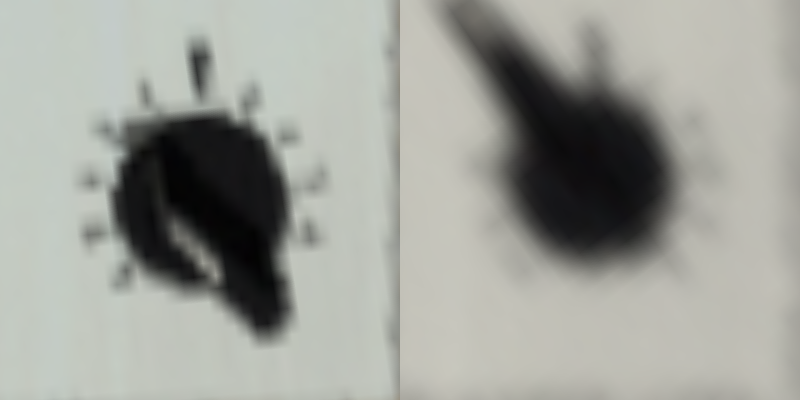

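The rectified views put the dial's axis at about (0.551, -0.133), with the pointer at 49° world. The mill's yaw is about 3.7°, so the dial reads about 1.56 rad and needs about 45° clockwise. First I'll rise and spin.

play_rows([
  [0,0,-0.02,7,0.094],
  [0,0,-0.02,7,0.094],
  [0,0,-0.02,7,0.094],
  [0,0,-0.02,7,0.094],
  [0,0,-0.02,7,0.094],
], squeeze=20)

```text
clock: 1.22
ee_pos: [0.2166, 0.6102, 0.4007]
orientation: [179.6, 0.6, 34.6]
wrist_force: [0.4, 0.1, -0.3]
grip_width: 0.094
```

play_rows([
  [0,0,0,7,0.094],
  [0,0,0,7,0.094],
  [0,0,0,7,0.094],
  [0,0,0,7,0.094],
  [0,0,0,7,0.094],
])

```text
clock: 1.63
ee_pos: [0.2172, 0.6123, 0.4082]
orientation: [-180.0, 0.1, -1.2]
wrist_force: [0.5, -0.8, 0.6]
grip_width: 0.0942
```

play_rows([
  [0.016,0.037,0,0,0.094],
  [0.016,0.037,0,0,0.094],
  [0.016,0.037,0,0,0.094],
  [0.016,0.037,0,0,0.094],
  [0.016,0.037,0,0,0.094],
])

```text
clock: 2.05
ee_pos: [0.2883, 0.4284, 0.404]
orientation: [-179.8, 0.2, -0.5]
wrist_force: [0.4, -1.2, -0.2]
grip_width: 0.0941
```

play_rows([
  [0.016,0.037,0,0,0.094],
  [0.016,0.037,0,0,0.094],
  [0.016,0.037,0,0,0.094],
  [0.016,0.037,0,0,0.094],
  [0.016,0.037,0,0,0.094],
])

```text
clock: 2.47
ee_pos: [0.3673, 0.2352, 0.4039]
orientation: [-179.6, 0.2, -0.3]
wrist_force: [0.7, -0.8, -0.2]
grip_width: 0.0939
```

play_rows([
  [0.016,0.037,0,0,0.094],
  [0.016,0.037,0,0,0.094],
  [0.016,0.037,0,0,0.094],
  [0.016,0.037,0,0,0.094],
  [0.016,0.037,0,0,0.094],
])

```text
clock: 2.88
ee_pos: [0.4469, 0.0427, 0.4042]
orientation: [-179.3, -0.1, -0.2]
wrist_force: [1.6, 0.8, -0.5]
grip_width: 0.0939
```

play_rows([
  [0.021,0.035,0,0,0.094],
  [0.021,0.035,0,0,0.094],
  [0.021,0.035,0,0,0.094],
  [0.021,0.035,0,0,0.094],
  [0.017,0.028,0,0,0.094],
])

```text
clock: 3.3
ee_pos: [0.5478, -0.133, 0.4037]
orientation: [-179.2, -0.3, -0.2]
wrist_force: [-0.5, 0.3, 0.2]
grip_width: 0.094
```

play_rows([
  [0,0,0.02,7,0.094],
  [0,0,0.02,7,0.094],
  [0,0,0.02,7,0.094],
  [0,0,0.02,7,0.094],
  [0,0,0.01,7,0.094],
])

```text
clock: 3.72
ee_pos: [0.5526, -0.1461, 0.3137]
orientation: [-179.2, -0.6, -36.2]
wrist_force: [0.2, 1.0, -0.4]
grip_width: 0.0941
```

play_rows([
  [0,0,0,5,0.094],
  [0,0,0,0,0.094],
  [0,0,0,0,0.094],
  [0,0,0,0,0.094],
  [0,0,0,0,0.094],
])

```text
clock: 4.13
ee_pos: [0.5519, -0.145, 0.3109]
orientation: [-179.3, -0.3, -41.3]
wrist_force: [-0.5, 0.3, 0.8]
grip_width: 0.0936
```

Run:
```python
from h import *
p=cams.read_camera("wrist");cv2.imwrite("pics/w1.png",p["img"]);print(p["intrinsics"].tolist(),np.round(p["extrinsics"],3).tolist());print(r.sense())
```

```text
[[309.70691628693146, 0.0, 322.972660514855], [0.0, 309.70691628693146, 194.3576254935459], [0.0, 0.0, 1.0]] [[0.751, -0.644, -0.146, 0.596], [-0.66, -0.731, -0.174, -0.094], [0.005, 0.227, -0.974, 0.394], [0.0, 0.0, 0.0, 1.0]]
{'clock': 4.1833, 'joint_positions': array([-14.87430359,  34.74447121,  43.65746072, 100.56455079,
       -29.11463129,  55.92350663,  -0.96568523]), 'joint_velocities': array([ 0.02434203, -0.06194564,  0.14800848, -0.02289873, -0.18191712,
        0.02101903, -0.52602484]), 'joint_torque': array([-1.35119405e-02, -4.50215650e+01,  9.03537869e+00, -1.62264723e+01,
       -8.05191882e-02,  2.36584805e-03,  8.12737795e-03]), 'ee_pos': array([ 0.5519849 , -0.14511188,  0.31101638]), 'orientation': array([-179.27784045,   -0.28254642,  -41.30797477]), 'wrist_force': array([-0.03604271,  0.3396821 , -0.68785922]), 'wrist_torque': array([-0.03218054,  0.13441541, -0.00197232]), 'grip_width': 0.09389776273677868}
```

View pics/w1.png

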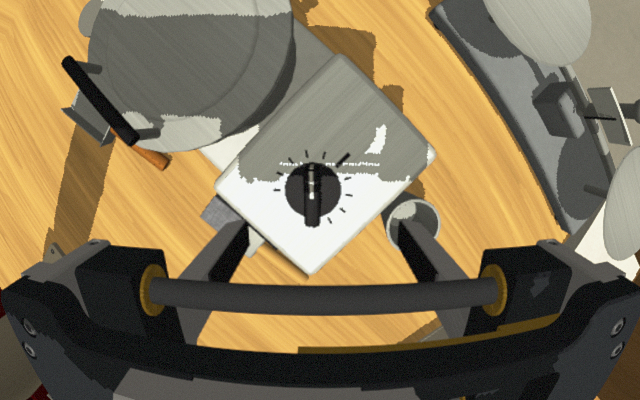

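The wrist view shows the dial at (313,190), its wing vertical in the image and so perpendicular to the jaws. The long mark is at (343,159). I'll measure the dial from this view.

```bash
cat >> h.py <<'E'
def wproj(p,X):
    E=np.linalg.inv(p["extrinsics"]);K=p["intrinsics"];c=np.atleast_2d(X)@E[:3,:3].T+E[:3,3]
    rho=np.hypot(c[:,0],c[:,1]);th=np.arctan2(rho,c[:,2]);k=th/np.maximum(rho,1e-9)
    return np.c_[K[0,0]*c[:,0]*k+K[0,2],K[1,1]*c[:,1]*k+K[1,2]]
def rect(p,zz,name,cx=.551,cy=-.133,yaw=3.7,f=wproj,half=60,s=.2):
    g=-np.stack(np.meshgrid(np.arange(-half,half,s),np.arange(-half,half,s),indexing='ij'),-1)/1000
    th=np.radians(yaw);R=np.array([[np.cos(th),-np.sin(th)],[np.sin(th),np.cos(th)]])
    X=g.reshape(-1,2)@R.T+[cx,cy];n=g.shape[0]
    q=f(p,np.c_[X,np.full(len(X),zz)]).astype(np.float32).reshape(n,n,2)
    im=cv2.remap(p["img"],q[...,0],q[...,1],cv2.INTER_CUBIC)
    cv2.line(im,(n//2,0),(n//2,n),(0,0,255),1);cv2.line(im,(0,n//2),(n,n//2),(0,0,255),1)
    cv2.imwrite(name,im)
E
python3 - <<'E'
from h import *
p=cams.read_camera("wrist")
rect(p,.1155,"pics/r1.png");rect(p,.1535,"pics/r2.png")
a=np.hstack([cv2.imread("pics/r1.png"),cv2.imread("pics/r2.png")]);cv2.imwrite("pics/r12.png",cv2.resize(a,(800,400)))
for q in ["dial_grip","long_mark"]:print(q,cams.tip_of(p,q)[:2])
print(wproj(p,[.551,-.133,.1535]),wproj(p,[.551,-.133,.1155]))
E
```

```text
dial_grip [{'pixel': [310.4, 192.8], 'score': 0.92}]
long_mark [{'pixel': [343.6, 158.8], 'score': 0.94}]
[[310.98905799 197.4165592 ]] [[312.34407953 187.65454588]]
```

View pics/r12.png

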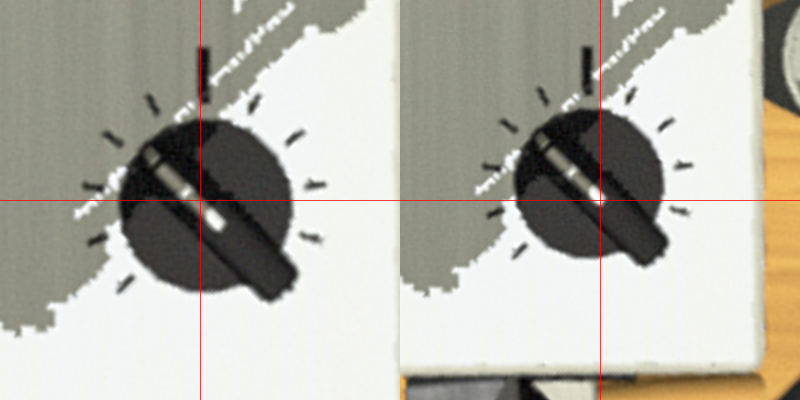

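play_rows([
  [-0.0092,-0.006,0.01,0,0.06],
  [0,0,0.01,0,0.06],
  [0,0,0.01,0,0.06],
  [0,0,0.005,0,0.06],
  [0,0,0,0,0.06],
])

```text
clock: 4.75
ee_pos: [0.5501, -0.1354, 0.275]
orientation: [-179.2, -0.5, -41.3]
wrist_force: [0.2, -0.1, -0.5]
grip_width: 0.0641
```

```bash
cat >> h.py <<'E'
from scipy.spatial.transform import Rotation as Rn
def gp():
    s=r.sense();R=Rn.from_euler('xyz',s["orientation"],degrees=True).as_matrix()
    return s,R,s["ee_pos"]+.078*R[:,2]
def need(t,pr=True):
    s,R,g=gp();d=R.T@(np.array(t)-g)
    print("t",round(s["clock"],2),"gp",g.round(4),"ori",s["orientation"].round(2),"tool shift",d.round(4),"F",s["wrist_force"].round(1),"T",s["wrist_torque"].round(2),"w",round(s["grip_width"],4),"q",s["joint_positions"].round(0))
E
python3 -c "
from h import *
need([.551,-.1335,.1425])"
```

```text
t 4.75 gp [ 0.5513 -0.135   0.197 ] ori [-179.19   -0.45  -41.32] tool shift [-0.0016 -0.0002  0.0545] F [ 0.2 -0.1 -0.5] T [-0.13  0.19 -0.03] w 0.0641 q [-15.  37.  42. 104. -32.  51.   0.]
```

play_rows([
  [-0.001,0,0.015,0,0.06],
  [0,0,0.015,0,0.06],
  [0,0,0.015,0,0.06],
  [0,0,0.008,0,0.06],
  [0,0,0,0,0.06],
])

```text
clock: 5.17
ee_pos: [0.5513, -0.1372, 0.2204]
orientation: [-179.2, -0.6, -41.4]
wrist_force: [0.1, 0.8, -0.2]
grip_width: 0.0601
```

```bash
python3 -c "
from h import *
need([.551,-.1335,.1425])
p=cams.read_camera('wrist');cv2.imwrite('pics/w2.png',p['img'])"
```

```text
t 5.17 gp [ 0.5526 -0.1369  0.1424] ori [-179.19   -0.63  -41.42] tool shift [-0.0035 -0.0015 -0.0001] F [ 0.1  0.8 -0.2] T [-0.02  0.14 -0.02] w 0.0601 q [-12.  41.  38. 106. -36.  45.   4.]
```

View pics/w2.png

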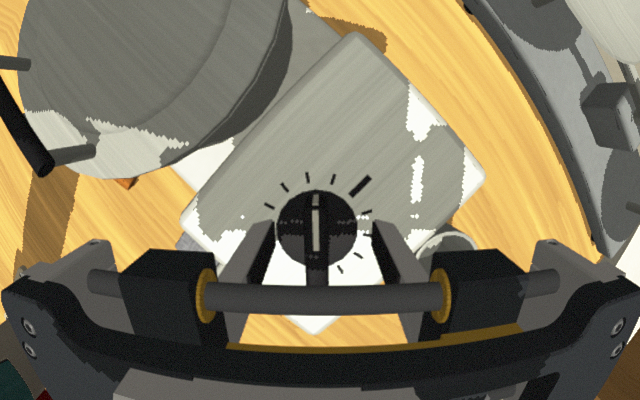

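The fingers straddle the wing at (315,225). I'll correct 3 mm sideways and close.

play_rows([
  [-0.0035,-0.0015,0,0,0.05],
  [0,0,0,0,0.03],
  [0,0,0,0,0.01],
  [0,0,0,0,0.005],
  [0,0,0,0,0.005],
], squeeze=15)

```text
clock: 5.63
ee_pos: [0.5511, -0.1346, 0.224]
orientation: [-179.1, -0.9, -41.4]
wrist_force: [0.2, 0.5, -0.9]
grip_width: 0.03
```

play_rows([
  [0,0,0,0,0.005],
  [0,0,0,0,0.005],
  [0,0,0,0,0.005],
  [0,0,0,0,0.005],
  [0,0,0,0,0.005],
])

```text
clock: 6.05
ee_pos: [0.5497, -0.133, 0.2244]
orientation: [-179.0, -0.6, -41.4]
wrist_force: [-0.7, -0.2, 2.3]
grip_width: 0.0132
```

```bash
python3 -c "
from h import *
need([.551,-.1335,.1425])"
```

```text
t 6.05 gp [ 0.5513 -0.1326  0.1465] ori [-179.01   -0.65  -41.38] tool shift [0.0004 0.0009 0.004 ] F [-0.7 -0.2  2.3] T [0.17 0.35 0.03] w 0.0132 q [-13.  40.  38. 107. -36.  45.   3.]
```

play_rows([
  [0,0,0.001,4,0.005],
  [0,0,0.001,4,0.005],
  [0,0,0,4,0.005],
  [0,0,0,4,0.005],
  [0,0,0,4,0.005],
])

```text
clock: 6.47
ee_pos: [0.5498, -0.1335, 0.2245]
orientation: [-178.7, -0.2, -62.2]
wrist_force: [-0.2, 1.2, 0.5]
grip_width: 0.0128
```

```bash
python3 -c "
from h import *
need([.5513,-.1328,.1425])"
```

```text
t 6.47 gp [ 0.5515 -0.133   0.1465] ori [-178.71   -0.22  -62.19] tool shift [-0.0003  0.0002  0.004 ] F [-0.2  1.2  0.5] T [0.06 0.49 0.02] w 0.0128 q [-16.  42.  44. 107. -40.  47. -13.]
```

play_rows([
  [0,0,0,4.5,0.005],
  [0,0,0,4.5,0.005],
  [0,0,0,4.5,0.005],
  [0,0,0,4.5,0.005],
  [0,0,0,3,0.005],
])

```text
clock: 6.88
ee_pos: [0.55, -0.1339, 0.2244]
orientation: [-178.7, 0.2, -84.2]
wrist_force: [-1.2, 0.4, 1.3]
grip_width: 0.0125
```

```bash
python3 -c "
from h import *
need([.5513,-.1328,.1425])
p=cams.read_camera('wrist');cv2.imwrite('pics/w3.png',p['img']);rect(p,.1155,'pics/r3.png')
need([.5513,-.1328,.1425])"
```

```text
t 6.88 gp [ 0.5517 -0.1335  0.1464] ori [-178.74    0.19  -84.21] tool shift [-0.0007  0.0004  0.0039] F [-1.2  0.4  1.3] T [0.06 0.55 0.08] w 0.0125 q [-19.  44.  50. 107. -45.  50. -30.]
t 6.93 gp [ 0.5517 -0.1335  0.1465] ori [-178.75    0.18  -84.3 ] tool shift [-0.0007  0.0004  0.004 ] F [-0.6  1.2  3.7] T [ 0.16  0.53 -0.02] w 0.0131 q [-19.  44.  50. 107. -45.  50. -30.]
```

View pics/r3.png

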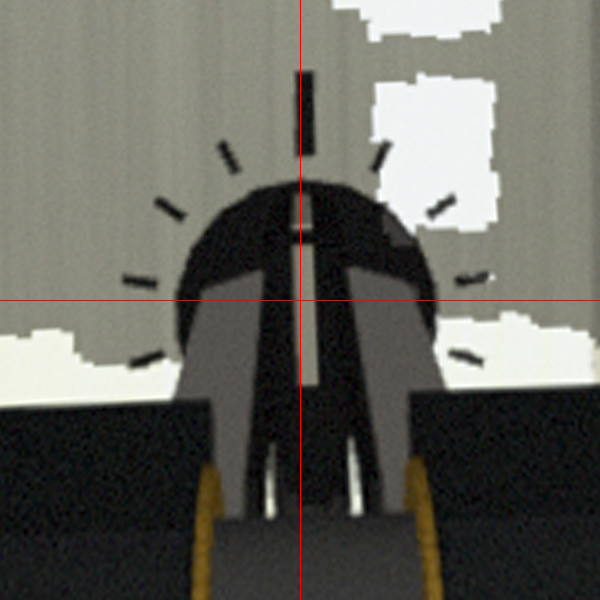

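The pointer is about 2° short of the mark, so I'll finish the turn.

play_rows([
  [0,0,0,1.8,0.005],
  [0,0,0,0.3,0.005],
  [0,0,0,0,0.005],
  [0,0,0,0,0.005],
  [0,0,0,0,0.005],
])

```text
clock: 7.35
ee_pos: [0.5501, -0.1339, 0.2244]
orientation: [-178.8, 0.2, -86.1]
wrist_force: [-1.5, 0.5, 1.1]
grip_width: 0.0127
```

```bash
python3 -c "
from h import *
need([.5513,-.1328,.1425])
p=cams.read_camera('wrist');cv2.imwrite('pics/w4.png',p['img']);rect(p,.1155,'pics/r4a.png');rect(p,.1535,'pics/r4b.png')
cv2.imwrite('pics/r4.png',cv2.resize(np.hstack([cv2.imread('pics/r4a.png'),cv2.imread('pics/r4b.png')]),(800,400)))"
```

```text
t 7.35 gp [ 0.5517 -0.1335  0.1464] ori [-178.79    0.19  -86.1 ] tool shift [-0.0007  0.0004  0.0039] F [-1.5  0.5  1.1] T [ 0.08  0.48 -0.08] w 0.0127 q [-19.  44.  50. 107. -46.  50. -32.]
```

View pics/r4.png

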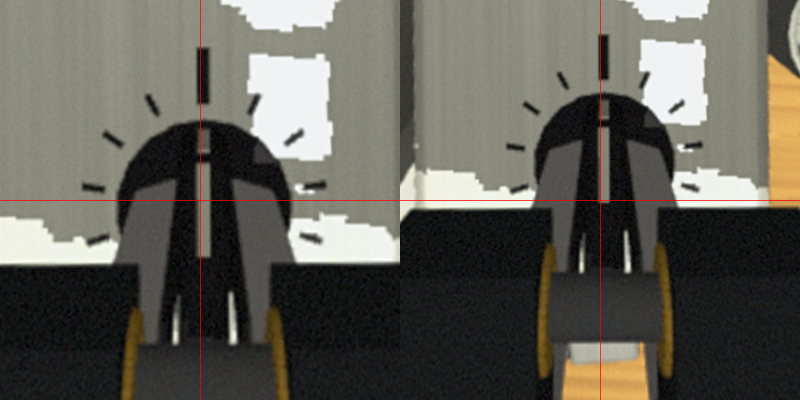

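The pointer is now in line with the long mark (203,75). I'll release and go straight up.

play_rows([
  [0,0,0,0,0.03],
  [0,0,0,0,0.045],
  [0,0,0,0,0.05],
  [0,0,0,0,0.05],
  [0,0,-0.004,0,0.05],
])

```text
clock: 7.82
ee_pos: [0.5509, -0.1348, 0.2283]
orientation: [-178.7, 0.1, -86.1]
wrist_force: [0.3, -0.0, 0.4]
grip_width: 0.0428
```

play_rows([
  [0,0,-0.02,0,0.05],
  [0,0,-0.025,0,0.05],
  [0,0,-0.03,0,0.06],
  [0,0,-0.03,0,0.06],
  [0,0,-0.02,0,0.06],
])

```text
clock: 8.23
ee_pos: [0.5461, -0.1348, 0.3549]
orientation: [-179.2, 0.1, -86.2]
wrist_force: [-0.4, -0.2, 0.2]
grip_width: 0.0598
```

```bash
python3 -c "
from h import *
need([.5513,-.1328,.1425])
p=cams.read_camera('wrist');cv2.imwrite('pics/w5.png',p['img']);rect(p,.1155,'pics/r5a.png');rect(p,.1535,'pics/r5b.png')
cv2.imwrite('pics/r5.png',cv2.resize(np.hstack([cv2.imread('pics/r5a.png'),cv2.imread('pics/r5b.png')]),(800,400)))
for q in ['lid_bar','lid_hinge','long_mark','dial_grip']:print(q,cams.tip_of(p,q)[:1])
for n in ['scene','side']:
    p=cams.read_camera(n);W=cloud(p);x,y,z=W[...,0],W[...,1],W[...,2]
    m=(np.hypot(x-.488,y-.0435)<.08)&(z>.19)&(z<.215);pts=W[m];print(n,len(pts),pts.mean(0),cv2.minAreaRect(pts[:,:2].astype(np.float32)*1000))
    m=(np.hypot(x-.55,y+.133)<.045)&(z>.145)&(z<.16)
    pts=W[m];print(n,len(pts),pts.mean(0) if len(pts) else 0,cv2.minAreaRect(pts[:,:2].astype(np.float32)*1000) if len(pts) else 0)
"
```

```text
t 8.23 gp [ 0.5472 -0.1346  0.2769] ori [-1.7921e+02  1.2000e-01 -8.6190e+01] tool shift [-0.0012 -0.0024  0.1345] F [-0.4 -0.2  0.2] T [-0.03  0.08  0.01] w 0.0598 q [-24.  36.  59.  99. -35.  65. -40.]
lid_bar [{'pixel': [136.8, 253.9], 'score': 0.95}]
lid_hinge []
long_mark [{'pixel': [321.6, 147.0], 'score': 0.91}]
dial_grip [{'pixel': [319.3, 186.0], 'score': 0.6}]
scene 126 [0.49012381 0.04292199 0.20278155] ((489.2763366699219, 43.66606521606445), (16.301849365234375, 101.53042602539062), 6.007523536682129)
scene 57 [ 0.55474844 -0.13189887  0.15372333] ((552.5482788085938, -132.88351440429688), (47.687469482421875, 12.616877555847168), 3.690730333328247)
side 98 [0.48628388 0.0406544  0.20175231] ((486.3802490234375, 41.351234436035156), (13.50798511505127, 106.77507781982422), 5.361836910247803)
side 50 [ 0.54863772 -0.13465868  0.15257168] ((549.5274047851562, -132.58181762695312), (51.746551513671875, 15.989681243896484), 3.6087779998779297)
```

View pics/r5.png

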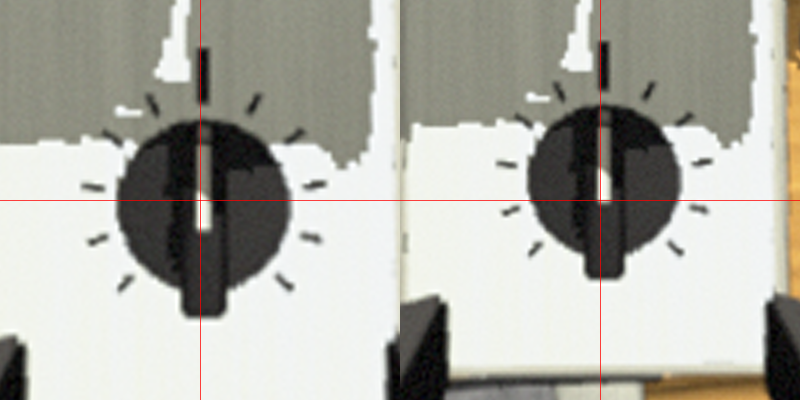

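View pics/w5.png

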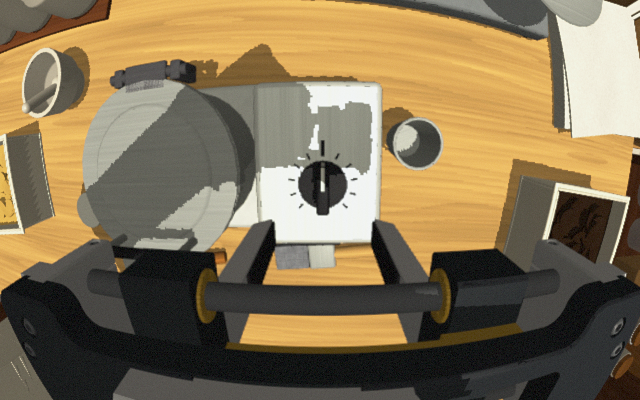

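The dial is set: the wing lies at 3.65° world against a mill yaw of about 3.7°. In the wrist view the pointer is on the mark at (322,147). Next I'll spin back for the bar.

play_rows([
  [0,0,-0.01,-7,0.07],
  [0,0,-0.01,-7,0.08],
  [0,0,-0.005,-7,0.08],
  [0,0,0,-7,0.08],
  [0,0,0,-7,0.08],
])

```text
clock: 9.0
ee_pos: [0.5433, -0.1323, 0.37]
orientation: [-180.0, 0.3, -50.3]
wrist_force: [-0.7, 0.5, 0.7]
grip_width: 0.0801
```

play_rows([
  [0,0,0,-7,0.08],
  [0,0,0,-7,0.08],
  [0,0,0,-7,0.08],
  [0,0,0,-7,0.08],
  [0,0,0,-7,0.08],
])

```text
clock: 9.42
ee_pos: [0.5414, -0.1311, 0.3642]
orientation: [-179.8, 0.9, -14.5]
wrist_force: [0.8, -1.0, -0.0]
grip_width: 0.0801
```

play_rows([
  [0,0,0,-7,0.08],
  [0,0,0,-7,0.08],
  [0,0,0,-4,0.08],
  [0,0,0,0,0.08],
  [0,0,0,0,0.08],
])

```text
clock: 9.83
ee_pos: [0.5392, -0.1304, 0.3584]
orientation: [-179.4, 1.4, 4.2]
wrist_force: [-0.2, -0.2, 1.0]
grip_width: 0.08
```

```bash
python3 -c "
from h import *
need([.4875,.043,.27])"
```

```text
t 9.83 gp [ 0.5373 -0.1297  0.2804] ori [-179.37    1.36    4.15] tool shift [-0.0369 -0.1757  0.0132] F [-0.2 -0.2  1. ] T [-0.05  0.   -0.02] w 0.08 q [-11.  28.  34.  98. -18.  61.  33.]
```

play_rows([
  [-0.0075,-0.035,0,0,0.08],
  [-0.0075,-0.035,0,0,0.08],
  [-0.0075,-0.035,0,0,0.08],
  [-0.0075,-0.035,0,0,0.08],
  [-0.0075,-0.033,0,0,0.08],
])

```text
clock: 10.25
ee_pos: [0.4896, 0.0353, 0.3575]
orientation: [-179.9, 1.6, 2.4]
wrist_force: [0.8, -0.1, 0.0]
grip_width: 0.08
```

play_rows([
  [0,0,0,0,0.08],
  [0,0,0,0,0.07],
  [0,0,0,0,0.06],
  [0,0,0,0,0.06],
  [0,0,0,0,0.06],
])

```text
clock: 10.67
ee_pos: [0.4875, 0.0427, 0.3554]
orientation: [-179.7, 1.9, 2.6]
wrist_force: [0.1, 0.1, 0.0]
grip_width: 0.0604
```

```bash
python3 -c "
from h import *
p=cams.read_camera('wrist');cv2.imwrite('pics/w6.png',p['img']);rect(p,.198,'pics/r6.png',cx=.4875,cy=.043)
print(cams.tip_of(p,'lid_bar'),wproj(p,[.4875,.043,.198]))
need([.4875,.043,.198])"
```

```text
[{'pixel': [327.2, 208.5], 'score': 0.62}] [[330.07511016 206.04204836]]
t 10.77 gp [0.485  0.0427 0.2775] ori [-179.74    1.85    2.62] tool shift [0.005  0.0002 0.0794] F [0.4 0.3 0.1] T [-0.06  0.07 -0.02] w 0.0598 q [-33.  23.  35. 107. -16.  57.  12.]
```

View pics/w6.png

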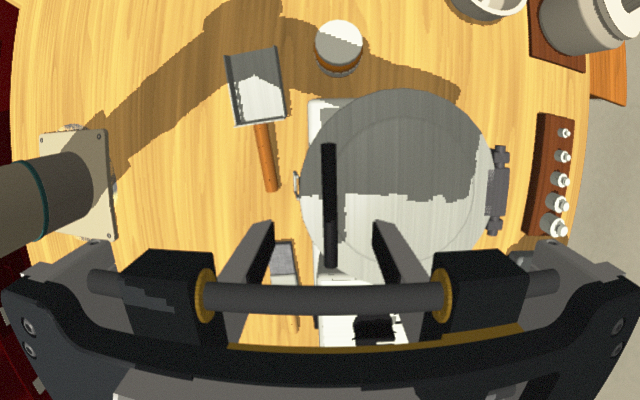

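View pics/r6.png

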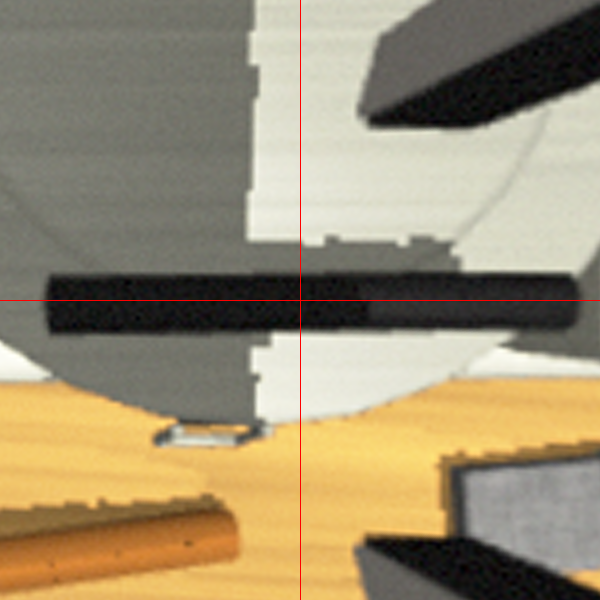

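The bar runs from (329,145) to (331,265) in the wrist view, with its middle at about (0.487, 0.041). The fingers sit on either side of it, so I'll descend.

play_rows([
  [0.0045,0.0015,0.015,-1,0.06],
  [0,0,0.018,0,0.06],
  [0,0,0.018,0,0.06],
  [0,0,0.012,0,0.06],
  [0,0,0,0,0.06],
])

```text
clock: 11.18
ee_pos: [0.4927, 0.0361, 0.2914]
orientation: [-179.8, 1.5, 3.1]
wrist_force: [-0.7, -0.4, 0.0]
grip_width: 0.0601
```

```bash
python3 -c "
from h import *
need([.487,.041,.198])"
```

```text
t 11.18 gp [0.4906 0.0363 0.2135] ori [-179.76    1.53    3.1 ] tool shift [-0.0029 -0.0048  0.0156] F [-0.7 -0.4  0. ] T [-0.07  0.06 -0.01] w 0.0601 q [-29.  28.  32. 112. -20.  48.  17.]
```

play_rows([
  [-0.003,-0.003,0.008,0,0.06],
  [0,-0.001,0.007,0,0.06],
  [0,0,0,0,0.04],
  [0,0,0,0,0.03],
  [0,0,0,0,0.02],
], squeeze=25)

```text
clock: 11.6
ee_pos: [0.4899, 0.0383, 0.2766]
orientation: [-179.8, 1.4, 2.9]
wrist_force: [-0.2, 0.3, 0.2]
grip_width: 0.0435
```

```bash
python3 -c "
from h import *
need([.487,.041,.198])"
```

```text
t 11.6 gp [0.4879 0.0385 0.1986] ori [-179.8     1.42    2.86] tool shift [-0.0008 -0.0025  0.0006] F [-0.2  0.3  0.2] T [-0.06  0.02 -0.05] w 0.0435 q [-29.  29.  32. 113. -21.  45.  17.]
```

play_rows([
  [-0.001,-0.002,0.001,-0.8,0.02],
  [0,0,0,0,0.005],
  [0,0,0,0,0.005],
  [0,0,0,0,0.005],
  [0,0,0,0,0.005],
])

```text
clock: 12.02
ee_pos: [0.4895, 0.0408, 0.2771]
orientation: [-179.7, 1.2, 3.8]
wrist_force: [0.6, -0.7, -2.2]
grip_width: 0.011
```

```bash
python3 -c "
from h import *
need([.487,.041,.198])"
```

```text
t 12.02 gp [0.4878 0.041  0.1991] ori [-179.74    1.23    3.8 ] tool shift [-0.0008 -0.      0.0011] F [ 0.6 -0.7 -2.2] T [-0.17  0.19  0.07] w 0.011 q [-29.  29.  31. 113. -21.  45.  18.]
```

```bash
cat >> h.py <<'E'
H=np.array([.6624,.0523,.150]);TH=np.radians(3.7);MX=np.array([np.cos(TH),np.sin(TH),0])
def lid(step=None,n=5,end=60):
    s,R,g=gp();d=g-H;u=d@MX;a=np.degrees(np.arctan2(d[2],-u))-15.34
    print("theta",a.round(2),"radius",np.hypot(u,d[2]).round(4),"lat",round(float(d@[-np.sin(TH),np.cos(TH),0]),4),"F",s["wrist_force"].round(1),"ori",s["orientation"].round(1),"w",round(s["grip_width"],4),"q",s["joint_positions"].round(0),"t",round(s["clock"],2))
    prev=g
    for i in range(1,n+1):
        t=np.radians(min(a+i*step,end)+15.34)
        P=H+MX*(-.1815*np.cos(t))+[0,0,.1815*np.sin(t)]
        print((R.T@(P-prev)).round(4));prev=P
E
python3 -c "
from h import *
lid(3)"
```

```text
theta 0.34 radius 0.1817 lat 0.0 F [ 0.6 -0.7 -2.2] ori [-179.7    1.2    3.8] w 0.011 q [-29.  29.  31. 113. -21.  45.  18.] t 12.02
[ 0.0028 -0.     -0.0091]
[ 0.0031 -0.     -0.009 ]
[ 0.0036 -0.     -0.0088]
[ 0.004  -0.     -0.0086]
[ 0.0045 -0.     -0.0084]
```

play_rows([
  [0.0028,0,-0.0091,0,0.005],
  [0.0031,0,-0.009,0,0.005],
  [0.0036,0,-0.0088,0,0.005],
  [0.004,0,-0.0086,0,0.005],
  [0.0045,0,-0.0084,0,0.005],
])

```text
clock: 12.43
ee_pos: [0.5073, 0.0422, 0.3201]
orientation: [-179.8, 1.6, 3.8]
wrist_force: [0.4, 0.5, -4.7]
grip_width: 0.0112
```

```bash
python3 -c "
from h import *
lid(3)"
```

```text
theta 14.97 radius 0.1826 lat 0.0002 F [ 0.4  0.5 -4.7] ori [-179.8    1.6    3.8] w 0.0112 q [-30.  27.  33. 107. -18.  53.  15.] t 12.43
[ 0.0057  0.0001 -0.0077]
[ 0.0052 -0.     -0.0079]
[ 0.0056 -0.     -0.0077]
[ 0.006  -0.     -0.0074]
[ 0.0064 -0.     -0.007 ]
```

The lid is rising, with the load at about 4.7 N.

play_rows([
  [0.0052,0,-0.0079,0,0.005],
  [0.0052,0,-0.0079,0,0.005],
  [0.0056,0,-0.0077,0,0.005],
  [0.006,0,-0.0074,0,0.005],
  [0.0064,0,-0.007,0,0.005],
])

```text
clock: 12.85
ee_pos: [0.5353, 0.0442, 0.358]
orientation: [-179.8, 2.0, 3.8]
wrist_force: [0.7, -0.5, -4.8]
grip_width: 0.011
```

```bash
python3 -c "
from h import *
lid(3)"
```

```text
theta 29.62 radius 0.184 lat 0.0004 F [ 0.7 -0.5 -4.8] ori [-179.8    2.     3.8] w 0.011 q [-30.  27.  34. 100. -17.  60.  14.] t 12.85
[ 0.0085  0.0004 -0.0051]
[ 0.007  -0.     -0.0064]
[ 0.0073  0.     -0.0061]
[ 0.0076  0.     -0.0057]
[ 0.0079  0.     -0.0053]
```

play_rows([
  [0.0068,0,-0.0066,0,0.005],
  [0.007,0,-0.0064,0,0.005],
  [0.0073,0,-0.0061,0,0.005],
  [0.0076,0,-0.0057,0,0.005],
  [0.0079,0,-0.0053,0,0.005],
])

```text
clock: 13.27
ee_pos: [0.5696, 0.0467, 0.3862]
orientation: [-179.8, 2.9, 3.8]
wrist_force: [-2.2, 1.1, -2.2]
grip_width: 0.0112
```

```bash
python3 -c "
from h import *
lid(2.5)
p=cams.read_camera('side');cv2.imwrite('pics/s7.png',cv2.resize(p['img'][100:280,200:440],None,fx=3.3,fy=3.3))"
```

```text
theta 43.18 radius 0.1856 lat 0.0006 F [-2.2  1.1 -2.2] ori [-179.8    2.9    3.8] w 0.0112 q [-29.  29.  34.  92. -17.  67.  13.] t 13.27
[ 0.0089  0.0007 -0.001 ]
[ 0.0068  0.     -0.004 ]
[ 0.007   0.     -0.0037]
[ 0.0071  0.     -0.0034]
[ 0.0073  0.     -0.0031]
```

View pics/s7.png

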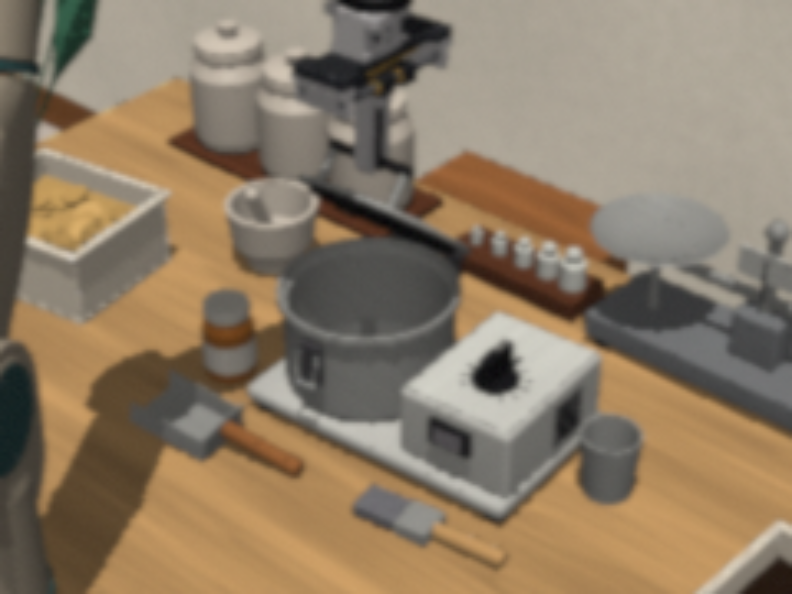

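The lid is open with the bar gripped, and everything around it is undisturbed. Now I'll measure the real lid angle from depth.

```bash
cat >> h.py <<'E'
def lidang(n,guess,im=None):
    p=cams.read_camera(n);W=cloud(p).reshape(-1,3)
    if im: cv2.imwrite(im,p["img"])
    d=W-H;X=d@MX;Y=d@np.array([-np.sin(TH),np.cos(TH),0]);Z=d[:,2]
    g=np.radians(guess);u=-X*np.cos(g)+Z*np.sin(g);w=X*np.sin(g)+Z*np.cos(g)
    m=(np.hypot(u-.105,Y)<.085)&(abs(w)<.022)&(u>.04)
    P=np.c_[X,Z][m]; Yv=Y[m]
    if len(P)<30: print(n,"few",len(P));return
    # plane Z = a + b*(-X) + c*Y, robust, via rotated coordinates
    uu,ww=u[m],w[m]
    f=least_squares(lambda k:k[0]+k[1]*uu+k[2]*Yv-ww,[0,0,0],loss='soft_l1',f_scale=.001)
    k=f.x;print(n,len(P),"angle",round(guess+np.degrees(np.arctan(k[1])),2),"w at u=.105",round(k[0]+k[1]*.105,4),"ytilt",round(np.degrees(np.arctan(k[2])),2),"rms",np.median(abs(f.fun)).round(4))
E
python3 -c "
from h import *
lidang('scene',41,'pics/sc7.png');lidang('side',41)
lidang('scene',44);lidang('side',44)"
```

```text
scene 1872 angle 42.77 w at u=.105 0.0136 ytilt -0.15 rms 0.0021
side 185 angle 43.64 w at u=.105 0.0007 ytilt -1.02 rms 0.0012
scene 1895 angle 42.36 w at u=.105 0.0071 ytilt -0.11 rms 0.0021
side 183 angle 43.47 w at u=.105 -0.0053 ytilt -1.14 rms 0.0015
```

View pics/sc7.png

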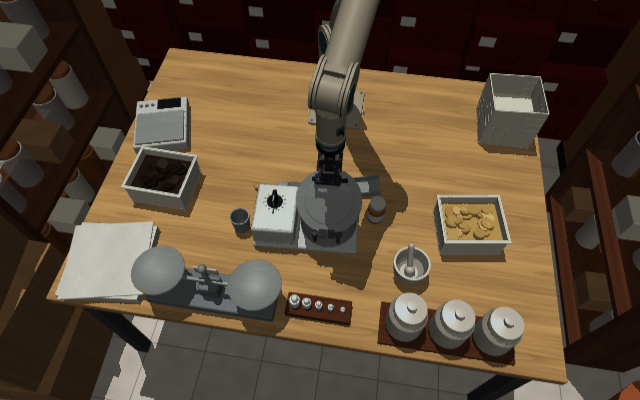

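play_rows([
  [0.0066,0,-0.0042,0,0.005],
  [0.0068,0,-0.004,0,0.005],
  [0.007,0,-0.0037,0,0.005],
  [0.0071,0,-0.0034,0,0.005],
  [0,0,0,0,0.005],
])

```text
clock: 13.93
ee_pos: [0.5973, 0.0487, 0.4014]
orientation: [-179.8, 3.1, 3.8]
wrist_force: [-1.7, 0.2, -1.1]
grip_width: 0.0112
```

```bash
python3 -c "
from h import *
lid(2)
lidang('scene',54);lidang('side',54)
lid(2)"
```

```text
theta 52.85 radius 0.1869 lat 0.0009 F [-1.7  0.2 -1.1] ori [-179.8    3.1    3.8] w 0.0112 q [-27.  31.  34.  86. -18.  72.  13.] t 13.93
[0.008  0.0009 0.0023]
[ 0.0059  0.     -0.0024]
[ 0.006   0.     -0.0022]
[ 0.0034  0.     -0.0011]
[0. 0. 0.]
scene 1750 angle 51.86 w at u=.105 0.0064 ytilt -0.09 rms 0.002
side 427 angle 52.35 w at u=.105 -0.0064 ytilt -0.63 rms 0.0008
theta 52.44 radius 0.1868 lat 0.0008 F [-2.9  0.2  1.9] ori [-179.8    3.2    3.8] w 0.011 q [-27.  31.  34.  86. -18.  72.  13.] t 14.03
[0.008  0.0009 0.0022]
[ 0.0059  0.     -0.0024]
[ 0.0059  0.     -0.0022]
[ 0.0047  0.     -0.0016]
[0. 0. 0.]
```

play_rows([
  [0.0059,0,-0.0024,0,0.005],
  [0.0059,0,-0.0022,0,0.005],
  [0.006,0,-0.0018,0,0.005],
  [0.004,0,-0.001,0,0.005],
  [0,0,0,0,0.005],
])

```text
clock: 14.45
ee_pos: [0.6198, 0.0501, 0.4089]
orientation: [-179.7, 3.2, 3.8]
wrist_force: [-3.0, -0.1, 2.2]
grip_width: 0.0111
```

```bash
python3 -c "
from h import *
lid(2)
lidang('scene',60);lidang('side',60)
lidang('scene',58);lidang('side',58,'pics/s8.png')
lid(2)
p=cams.read_camera('wrist');cv2.imwrite('pics/w8.png',p['img'])"
```

```text
theta 60.13 radius 0.187 lat 0.001 F [-3.  -0.1  2.2] ori [-179.7    3.2    3.8] w 0.0111 q [-26.  33.  34.  81. -18.  74.  13.] t 14.45
[0.0013 0.001  0.0054]
[0. 0. 0.]
[0. 0. 0.]
[0. 0. 0.]
[0. 0. 0.]
scene 1588 angle 59.34 w at u=.105 0.0089 ytilt -0.35 rms 0.0019
side 615 angle 59.67 w at u=.105 -0.0034 ytilt -0.75 rms 0.0011
scene 1590 angle 58.85 w at u=.105 0.0122 ytilt -0.31 rms 0.0019
side 613 angle 59.45 w at u=.105 -0.0001 ytilt -0.7 rms 0.0012
theta 59.75 radius 0.187 lat 0.001 F [-2.3  0.4  4.1] ori [-179.7    3.2    3.8] w 0.011 q [-26.  33.  34.  81. -18.  74.  13.] t 14.65
[0.0025 0.001  0.005 ]
[0. 0. 0.]
[0. 0. 0.]
[0. 0. 0.]
[0. 0. 0.]
```

View pics/s8.png

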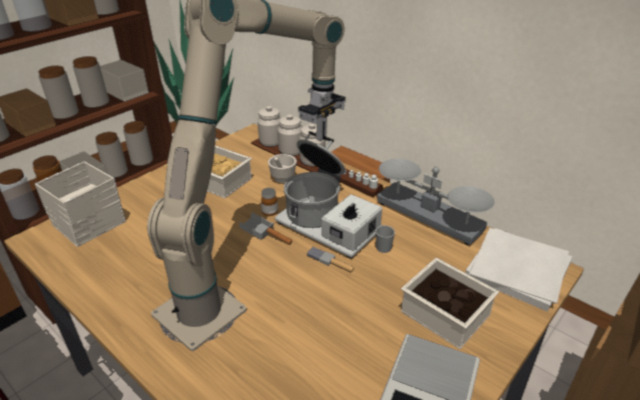

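View pics/w8.png

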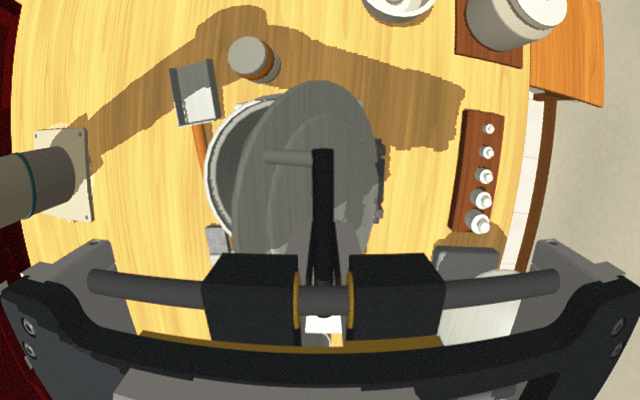

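play_rows([
  [0.0025,0,-0.0005,0,0.005],
  [0,0,0,0,0.005],
  [0,0,0,0,0.005],
  [0,0,0,0,0.005],
  [0,0,0,0,0.005],
])

```text
clock: 15.12
ee_pos: [0.6211, 0.0502, 0.4091]
orientation: [-179.7, 3.2, 3.8]
wrist_force: [-3.7, 0.5, 3.3]
grip_width: 0.0106
```

```bash
python3 -c "
from h import *
for i in range(3):
  lid(2,0)
  lidang('scene',60);lidang('side',60)
lid(2,0)
p=cams.read_camera('scene');x=cams.cut_out(p,'dial');print(len(x))
W=cloud(p);x,y,z=W[...,0],W[...,1],W[...,2]
m=(np.hypot(x-.55,y+.133)<.045)&(z>.145)&(z<.16)
pts=W[m];print(len(pts),cv2.minAreaRect(pts[:,:2].astype(np.float32)*1000))
m=(abs(x-.57)<.12)&(abs(y+.127)<.09)&(abs(z-.1155)<.006);print(cv2.minAreaRect(W[m][:,:2].astype(np.float32)*1000))"
```

```text
theta 60.5 radius 0.1869 lat 0.001 F [-3.7  0.5  3.3] ori [-179.7    3.2    3.8] w 0.0106 q [-26.  33.  34.  81. -18.  75.  13.] t 15.12
scene 1571 angle 59.57 w at u=.105 0.0096 ytilt -0.13 rms 0.0019
side 626 angle 60.08 w at u=.105 -0.0025 ytilt -0.64 rms 0.0012
theta 60.51 radius 0.1869 lat 0.001 F [-3.6  0.1  2.8] ori [-179.7    3.2    3.8] w 0.0111 q [-26.  33.  34.  81. -18.  75.  13.] t 15.22
scene 1579 angle 59.34 w at u=.105 0.0096 ytilt -0.33 rms 0.002
side 624 angle 60.22 w at u=.105 -0.0025 ytilt -0.83 rms 0.0012
theta 60.51 radius 0.1869 lat 0.001 F [-2.2  0.5  4.5] ori [-179.7    3.2    3.8] w 0.0112 q [-26.  33.  34.  81. -18.  75.  13.] t 15.32
scene 1570 angle 59.71 w at u=.105 0.0096 ytilt -0.01 rms 0.0018
side 643 angle 60.43 w at u=.105 -0.0024 ytilt -0.69 rms 0.0012
theta 60.5 radius 0.1869 lat 0.001 F [-3.1  0.1  3.4] ori [-179.7    3.2    3.8] w 0.0113 q [-26.  33.  34.  81. -18.  75.  13.] t 15.42
1
55 ((552.707275390625, -132.6394805908203), (49.492713928222656, 13.480635643005371), 4.140008926391602)
((572.654541015625, -127.099853515625), (181.97390747070312, 137.34141540527344), 5.254611015319824)
```

```bash
python3 -c "
from workcell import ticket
print(ticket.hand_in())"
```

```text
the job is handed in; nothing more can be done
None
```

The dial is on the long mark and the lid is held open at about 60°, with the gripper still closed on the bar. I handed the job in at about 15.4 s of the 61 s allowed; it returned no verdict.

- **Dial:** I turned it about 45° clockwise by its wing. After release, the wing lay at 3.65° world against a mill yaw of about 3.7°, and the wrist picture showed the pointer in line with the mark. The last check after lifting the lid read 4.1°.
- **Lid:** It held steady over the last 0.3 s with a small wrist force of about 5 N. The angle estimates differ slightly:

| Estimate | Lid angle |
|---|---|
| Depth fit, scene camera | 59.3–59.7° |
| Depth fit, side camera | 60.1–60.4° |
| Gripper position about the estimated hinge | 60.5°, or about 59.8° allowing for slip |

- **Grip:** The gripper's distance from the estimated hinge grew by about 5 mm during the lift. The bar probably slid that far along the pads, or my hinge estimate is slightly off. The grip width stayed at about 11 mm.
- **Surroundings:** The pictures taken during the lift showed nothing knocked over. I did not measure each bystander's position again.

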